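Brake the radio carriage, key in the antenna change, release the brake

ROBOT

A 6-joint arm with a two-finger parallel gripper is mounted at the origin on the work surface. World frame = base frame: x ahead of the robot, y to its left, z up, the work surface at z = 0. Lengths are in m, angles in rad, forces in N, time in s.
With the tool pointing down it reaches from about 0.35 to 0.775 m from the base axis. Payload 5.5 kg.
Tool frame: the origin (TCP) lies at the very end of the fingers, on their centre line; the grasp point (between the pads) lies 19 mm behind it; x points along the fingers, y is the direction in which the jaws open and shut, and the axes are right-handed (so a half turn about x gives the same grasp; the last joint's range is limited). The gripper opens to 85 mm and grips with 20 to 120 N. Pads are 22 mm wide; open, the fingers measure 114 mm over their backs; the gripper's body (76 mm by 85 mm) begins 54 mm behind the grasp point. The pads swing forward as they close: fully open they stand 13 mm farther back than shut.
Start: joints at [-1.431, 0.313, 0.046, 1.304, 0, 1.431], TCP at [0.159, -0.553, 0.231] pointing down, gripper open.
Joint ranges: [-2.76, 2.76], [-0.86, 1.69], [-1.03, 1.26], [-2.2, 2.34], [-1.47, 1.5], [-3.14, 3.14]. Speed limits (rad/s): [2.57, 2.57, 3.14, 3.14, 3.14, 3.14].

INTERFACE

Orientations are given as a unit quaternion [w, x, y, z].
In Python, from workcell import env gives the robot as it stands.
- The arm moves only by the tool servo_tool, never from a script. Its argument "increments" is a list of rows, each an object with "offset": the shift along the tool's x, y, z in cm, a list of three; "yaw": the turn about the tool's x in degrees. In form: [{"offset": [x, y, z], "yaw": yaw}, ...]. A call has exactly 8 rows; each row is the pose to reach, as a shift and turn from the pose commanded when the call began, along the tool's axes at that moment; what a row does not reach only later rows make up. A row lasts 1/10 s, in which the tool goes at most 50 mm and 8.59 degrees, less where a joint would pass 70% of its speed; a pose out of reach is approached as far as the arm can. A call with a gripper value outside its range is refused whole. "claw" is the opening, from 0 (shut) to 1 (fully open), set as the call begins (left out, the last holds). The fingers move at their own pace and stop on an object; "force" is the grip in N (left out, the last holds). Time passes only in rows, so rows that repeat a pose let the fingers close, or fill a call up. It gives the time, the measured TCP pose, the force and the opening at its end, in the units of the state.
- env.get_state(): the state, without advancing time (a new reading comes with each control period).
- env.read_camera(name): name is "scene" or "top"; returns (picture, depth): 400x640x3 uint8, red, green, blue; 400x640 float32, m along the optical axis (not along the pixel's ray), 0 where there is no reading.
- env.camera_model(name): a dict with "vertical_fov" (degrees; the focal length in pixels is half the picture's height over the tangent of half this angle, whatever the lens; pixels are square), "cx", "cy" (the principal point, pixels), "world_from_camera" (4x4, takes a point from camera to world coordinates). Camera axes: x right, y up, looking along -z (the intrinsics and any distortion apply to the point x, -y, -z); pixel columns grow to the right and rows downward; lengths in m; the calibration is good to about 2 mm. A picture is of the moment at which its call begins. camera_model takes no time and is no camera call.
- env.hand_in(): hands the job in, once; it reports no verdict.
The state is a dict: "clock": time; "joint_pos": joint angles; "qvel": joint speeds; "tau": joint torques, N m; "tcp_pos": TCP position; "orientation": TCP orientation; "wrist_force": force on the tool from outside, world axes, zero at the start; "ft_torque": the same for the moment, N m; "finger_gap": finger opening in m.
Only numpy, scipy, OpenCV 4.12 (cv2) and the standard library are available. Lean on these libraries where they do the work, as an engineer would, in place of code of your own. Each camera call takes 0.05 s, during which the arm holds its last target.

TASK

Push the orange brake lever of the radio carriage fully down to lock it, then press the green, the yellow and the red key fully, one at a time in that order, with the brake still down and without pressing the white key. Then flick the brake lever fully up again to release it. The carriage must stay where it stands on its rail, and the mug, the telegraph key and the microphone are left alone.

Things in the scene. Friction and masses are not known exactly. Their poses are not given: they have to be found in the camera images.
- rail: Aluminium slide base fixed to the desk, 195 mm deep (its x -120 to +75), 440 mm long (its y), 20 mm high at the black rubber brake strip along its front; 46 mm high stops at both ends. Origin: underside centre, on the desk; x from the lever side to the carriage's back, y along the slide, z up. Stands before the robot with some yaw, lever side to the robot.
- carriage (a joint): Position of the grey carriage along the rail's y, m; 0 in the middle, runs from -0.09 to 0.09. The carriage is a box 130 mm (x) by 205 mm (y), its top 98 mm above the desk, centred over the rail's origin apart from this travel; it weighs about 2 kg and rolls when pushed sideways with some 2 N, unless braked.
- brake_hinge (a point): Point on the carriage: hinge axis of the brake lever, 79 mm in front (rail -x) of the carriage's centre, 70 mm above the desk, parallel to rail y; moves with the carriage, has the rail's axes. The lever is a steel strip, 22 x 6 mm, rising from here towards the robot (rail -x), with a rubber shoe beneath it near the hinge.
- brake_pad (a point): Centre of the upper face of the orange foot pad at the brake lever's free end. Pad 36 mm along the lever, 42 mm across, 10 mm thick, centre 101 mm and end 119 mm from the hinge. Pad's end when released: 57 mm in front (rail -x) of the hinge and 104 mm above it; when locked: 107 mm in front and 52 mm above. Under the lever all is free, down to the desk, from 43 mm in front of the hinge outwards.
- brake (a joint): Brake lever, rad: 0 = fully up (released, strip 1.07 above level), 0.62 = shoe on the brake strip (locked, strip 0.45 above level), stop 0.67. Down above 0.59, up below 0.15. Stays where left. 2 to 3 N at the pad square to the strip moves it, so push along its arc about the hinge (along the strip it jams); 8 to 12 N more sets the shoe. To raise it, a fingertip goes before and under the pad's end.
- key_green_top (a point): Centre of the top face of the green round push key, 24 mm across, on the carriage's top, pressed straight down. About 118 mm above the desk, 5 mm behind (rail +x) the carriage's centre and -24 mm along rail y from it. The four keys stand in a row, 48 mm apart, in grey collars 40 mm wide whose tops are 10 mm lower.
- key_green (a joint): Travel of the green key, m: 0 released, 0.006 fully pressed (about 4 N); springs back. Counts as pressed beyond 0.0045.
- key_yellow_top (a point): Centre of the top face of the yellow round push key, 24 mm across, on the carriage's top, pressed straight down. About 118 mm above the desk, 5 mm behind (rail +x) the carriage's centre and +72 mm along rail y from it. The four keys stand in a row, 48 mm apart, in grey collars 40 mm wide whose tops are 10 mm lower.
- key_yellow (a joint): Travel of the yellow key, m: 0 released, 0.006 fully pressed (about 4 N); springs back. Counts as pressed beyond 0.0045.
- key_red_top (a point): Centre of the top face of the red round push key, 24 mm across, on the carriage's top, pressed straight down. About 118 mm above the desk, 5 mm behind (rail +x) the carriage's centre and -72 mm along rail y from it. The four keys stand in a row, 48 mm apart, in grey collars 40 mm wide whose tops are 10 mm lower.
- key_red (a joint): Travel of the red key, m: 0 released, 0.006 fully pressed (about 4 N); springs back. Counts as pressed beyond 0.0045.
- key_white_top (a point): Centre of the top face of the white round push key, 24 mm across, on the carriage's top, pressed straight down. About 118 mm above the desk, 5 mm behind (rail +x) the carriage's centre and +24 mm along rail y from it. The four keys stand in a row, 48 mm apart, in grey collars 40 mm wide whose tops are 10 mm lower. It must not be pressed.
- key_white (a joint): Travel of the white key, m: 0 released, 0.006 fully pressed (about 4 N); springs back. Counts as pressed beyond 0.0045.
- mug: Blue mug, 80 mm wide, 90 mm high, handle at its +y; origin under its centre. Leave alone.
- morse_key: Hand telegraph key on a 100 x 70 mm metal base, 47 mm high; origin under its centre. Leave alone.
- desk_mic: Desk microphone, 110 mm round foot, 185 mm high; origin under its foot. Leave alone.

How it is judged:
On the way, in this order (a step that is already met when the one before it is completed fails the run):
1. the brake lever is fully down with no key pressed yet (value of joint brake above 0.59 rad and value of joint each of key_green, key_yellow, key_red, key_white below 0.0015 m), for 0.2 s.
2. the green key is pressed, brake down (value of joint brake above 0.59 rad and value of joint key_green above 0.0045 m), for 0.05 s.
3. then the yellow key is pressed, brake down (value of joint brake above 0.59 rad and value of joint key_yellow above 0.0045 m), for 0.05 s.
4. then the red key is pressed, brake down (value of joint brake above 0.59 rad and value of joint key_red above 0.0045 m), for 0.05 s.
5. then the brake lever is fully up again with all keys out (value of joint brake below 0.15 rad and value of joint each of key_green, key_yellow, key_red, key_white below 0.0015 m), for 0.2 s.
At the end, for the whole second after the job is handed in: The brake lever is fully up (joint below 0.15 rad) and stays there, all four keys are out (less than 1.5 mm travel), the carriage stands within 20 mm of where it stood, and mug, telegraph key and microphone are within 30 mm of their places (all of step 5 and distance of brake_hinge from where it was at the start of the episode below 0.02 m and distance of each of mug, morse_key, desk_mic from where it was at the start of the episode below 0.03 m); the robot touches nothing.
It fails at once if the white key is pressed (beyond 3 mm) (value of joint key_white above 0.003 m).
It fails at once if a key is pressed (beyond 3 mm) while the brake lever is not down (below 0.55 rad) (value of joint brake below 0.55 rad and value of joint any of key_green, key_yellow, key_red, key_white above 0.003 m).
It fails at once if two keys are pressed at once (beyond 3 mm) (value of joint each of key_green, key_yellow above 0.003 m or value of joint each of key_green, key_red above 0.003 m or value of joint each of key_green, key_white above 0.003 m or value of joint each of key_yellow, key_red above 0.003 m or value of joint each of key_yellow, key_white above 0.003 m or value of joint each of key_red, key_white above 0.003 m).
It fails at once if the carriage is rolled more than 20 mm from where it stood (distance of brake_hinge from where it was at the start of the episode above 0.02 m).
It fails at once if the mug, telegraph key or microphone is pushed more than 30 mm or the mug or microphone tipped over (distance of any of mug, morse_key, desk_mic from where it was at the start of the episode above 0.03 m or angle between any of mug, desk_mic's own z axis and vertical above 0.6 rad).
It also fails if it takes over 48 s, if anything falls off the work surface, if the arm or the gripper's body presses on something with over 40 N, if the wrist force passes 120 N, or if a joint passes its speed limit or range.

## Working session

There is one attempt and no reset: what is moved stays moved. The work goes in short steps, Python scripts to look and compute and a tool call to move; the robot and the scene stay as the last step left them, time stands still between calls to the robot, and variables do not carry over. Pictures are saved under pics/ and viewed, and the job is handed in when it is done.

Besides the shell and the picture viewer there is one more tool, called by a JSON object that holds its "name" and its "arguments", one argument or row to a line. servo_tool: Moves the arm, as the interface text tells. Its arguments: {"type":"object","properties":{"increments":{"type":"array","items":{"type":"object","properties":{"offset":{"type":"array","items":{"type":"number"}},"yaw":{"type":"number"}}}},"claw":{"type":"number"},"force":{"type":"number"}},"required":["increments"]}

```bash
ls; mkdir -p pics; cat > h.py <<'E'
import numpy as np, cv2
from workcell import env
def shot(name,tag):
    p,d=env.read_camera(name); np.savez(f'pics/{tag}.npz',p=p,d=d)
    cv2.imwrite(f'pics/{tag}.png',p[:,:,::-1]); return p,d
E
python3 - <<'E'
from h import *
print(env.get_state())
for n in('scene','top'):
    shot(n,n+'0'); print(n,env.camera_model(n))
E
```

```text
pics
{'clock': 0.0, 'joint_pos': array([-1.43059010e+00,  3.14002556e-01,  4.49664267e-02,  1.30356887e+00,
        1.15824686e-05,  1.43120780e+00]), 'qvel': array([ 2.83480262e-04, -2.68752455e-04, -1.65935119e-05,  5.80208468e-04,
       -1.10558195e-03, -1.66555971e-03]), 'tau': array([ 1.75484682e-03, -4.80628502e+01,  2.98532689e+01,  1.92641595e-02,
        1.52001762e-04,  1.99022742e-05]), 'tcp_pos': array([ 0.15872053, -0.55213625,  0.23040249]), 'orientation': array([ 0.09796052,  0.70020218,  0.09923945, -0.70019438]), 'wrist_force': array([-0.13743173,  0.64572235,  0.72033509]), 'ft_torque': array([ 0.07160207,  0.06240072, -0.0287389 ]), 'finger_gap': 0.08518857419112096}
scene {'vertical_fov': 43.83012333373313, 'cx': 318.7303884500347, 'cy': 204.01974206686583, 'world_from_camera': array([[ 0.86189947, -0.43466614,  0.26114107,  0.85138179],
       [ 0.50686974,  0.72371067, -0.46832247, -0.65968396],
       [ 0.01457334,  0.53601139,  0.84408495,  1.16930197],
       [ 0.        ,  0.        ,  0.        ,  1.        ]])}
top {'vertical_fov': 51.719938052968146, 'cx': 320.6572643445832, 'cy': 196.95165215181888, 'world_from_camera': array([[-0.01015582,  0.99607647, -0.08791203,  0.43159814],
       [-0.99986627, -0.00898871,  0.01366171, -0.08491051],
       [ 0.0128179 ,  0.08803902,  0.99603455,  1.10445796],
       [ 0.        ,  0.        ,  0.        ,  1.        ]])}
```

View pics/scene0.png

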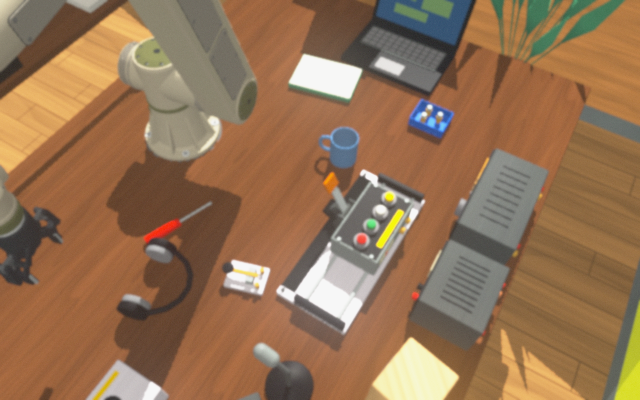

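View pics/top0.png

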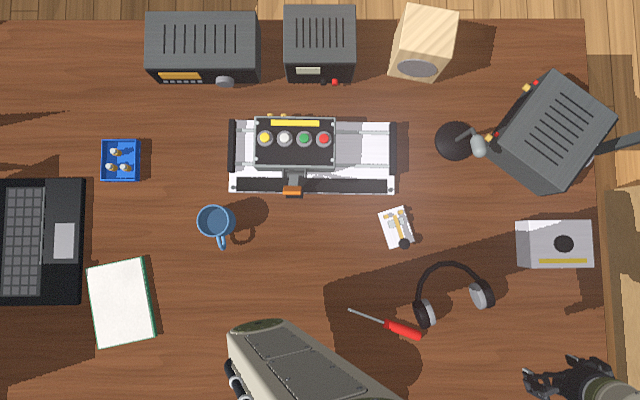

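The scene view shows the carriage at about (380,225) with its orange pad up at (331,183). In the top view the keys are at y, w, g, r = (264..324,139) and the pad at (292,190). Next I'll measure them.

```bash
cat >> h.py <<'E'
def ray(name,u,v):
    m=env.camera_model(name); f=200/np.tan(np.radians(m['vertical_fov']/2)); T=m['world_from_camera']
    d=T[:3,:3]@np.array([(u-m['cx'])/f,-(v-m['cy'])/f,-1]); return T[:3,3],d
def onz(name,u,v,z):
    o,d=ray(name,u,v); return o+d*(z-o[2])/d[2]
def atd(name,u,v,z):
    o,d=ray(name,u,v); return o+d*z
def two(a,b):
    (o1,d1),(o2,d2)=ray(*a),ray(*b); 
    A=np.stack([d1,-d2],1); s=np.linalg.lstsq(A,o2-o1,rcond=None)[0]
    p,q=o1+s[0]*d1,o2+s[1]*d2; return (p+q)/2,np.linalg.norm(p-q)
R={'green':((45,80),(90,255),(60,255)),'yellow':((22,34),(110,255),(120,255)),'red':((174,6),(120,255),(100,255)),'orange':((7,19),(150,255),(120,255))}
def blobs(p,c,box,amin=12):
    h=cv2.cvtColor(p,cv2.COLOR_RGB2HSV).astype(int); (a,b),s,v=R[c]
    H=h[...,0]; m=((H>=a)&(H<=b)) if a<b else ((H>=a)|(H<=b))
    m&=(h[...,1]>=s[0])&(h[...,2]>=v[0])
    k=np.zeros_like(m); x0,y0,x1,y1=box; k[y0:y1,x0:x1]=1; m&=k
    n,l,st,ce=cv2.connectedComponentsWithStats(m.astype(np.uint8))
    return [(ce[i],st[i],l==i) for i in range(1,n) if st[i,4]>=amin]
BOX={'scene':(290,150,430,300),'top':(220,100,400,215)}
E
python3 - <<'E'
from h import *
for n in('scene','top'):
    z=np.load(f'pics/{n}0.npz')
    for c in R:
        for ce,st,m in blobs(z['p'],c,BOX[n]):
            dd=np.median(z['d'][m]); print(n,c,ce.round(1),st,'d',dd.round(3),atd(n,*ce,dd).round(4), onz(n,*ce,.118).round(4))
p=np.load('pics/top0.npz')['p'][100:210,210:410]; cv2.imwrite('pics/t0z.png',cv2.resize(p,None,fx=4,fy=4,interpolation=cv2.INTER_CUBIC)[:,:,::-1])
p=np.load('pics/scene0.npz')['p'][150:340,260:450]; cv2.imwrite('pics/s0z.png',cv2.resize(p,None,fx=3,fy=3,interpolation=cv2.INTER_CUBIC)[:,:,::-1])
E
```

```text
scene green [370.9 223.9] [367 220   8   9  56] d 1.216 [ 0.665  -0.0608  0.1187] [ 0.6648 -0.0604  0.118 ]
scene yellow [388.9 196.8] [385 192   9  10  68] d 1.261 [0.6676 0.0342 0.1174] [0.6677 0.0338 0.118 ]
scene yellow [389.3 228.5] [376 209  28  40 351] d 1.234 [ 0.7065 -0.0371  0.0978] [ 0.7092 -0.0488  0.118 ]
scene red [361.2 239. ] [357 235   9   9  65] d 1.194 [ 0.6639 -0.1095  0.1177] [ 0.664  -0.1097  0.118 ]
scene red [414.8 295.7] [411 292   8   8  46] d 1.2 [ 0.8341 -0.1405  0.0413] [ 0.8353 -0.1758  0.118 ]
scene orange [293.3 154.4] [290 152   8   7  26] d 1.478 [0.3363 0.1007 0.    ] [0.3883 0.024  0.118 ]
scene orange [292.9 172.8] [290 159  10  26  91] d 1.44 [0.3717 0.0421 0.0015] [ 0.4195 -0.0279  0.118 ]
scene orange [329.9 182.3] [322 171  18  24 254] d 1.227 [ 0.5314 -0.0321  0.1624] [ 0.5173 -0.0045  0.118 ]
scene orange [314.9 177.6] [313 175   6   7  21] d 1.435 [ 0.434   0.0619 -0.001 ] [ 0.4765 -0.0115  0.118 ]
scene orange [307.  188.5] [301 179  14  20  88] d 1.413 [ 4.345e-01  1.690e-02 -1.000e-04] [ 0.4766 -0.0514  0.118 ]
scene orange [297.4 194.1] [290 185  14  15  45] d 1.4 [ 0.422  -0.0145  0.0019] [ 0.4647 -0.0787  0.118 ]
top green [303.8 137.9] [300 134   9   9  66] d 1.002 [ 0.6628 -0.0591  0.1189] [ 0.663  -0.0591  0.118 ]
top yellow [294.7 122.5] [271 119  49   8 323] d 1.025 [ 0.7067 -0.036   0.0986] [ 0.7014 -0.0369  0.118 ]
top yellow [264.4 137. ] [260 133  10   9  76] d 1.001 [0.6659 0.0366 0.1184] [0.666  0.0367 0.118 ]
top red [323.4 138.1] [319 134  10   9  70] d 1.003 [ 0.662  -0.1065  0.1184] [ 0.6621 -0.1065  0.118 ]
top orange [291.4 190.3] [282 186  19   9 153] d 0.937 [ 0.5297 -0.0313  0.1721] [ 0.5354 -0.0282  0.118 ]
```

View pics/t0z.png

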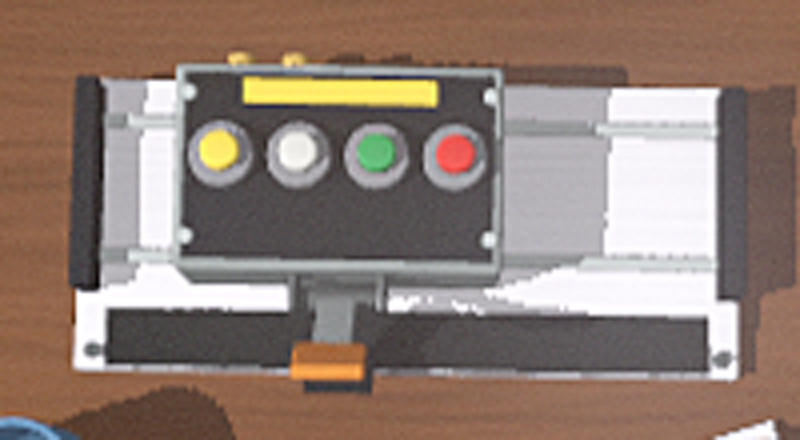

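View pics/s0z.png

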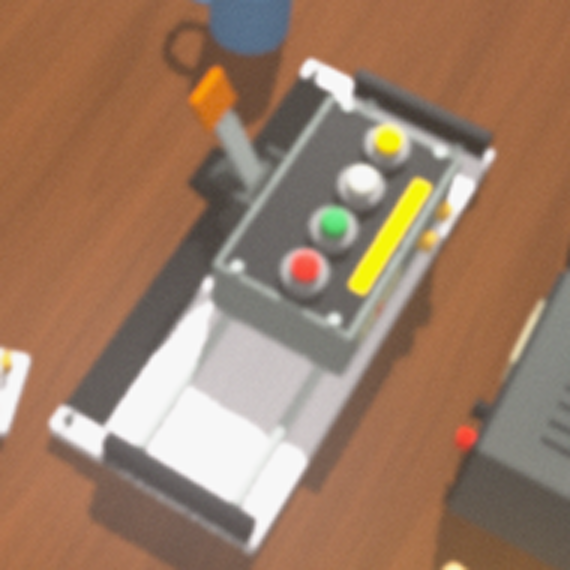

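```bash
cat >> h.py <<'E'
from scipy.spatial.transform import Rotation as Ro
def st():
    s=env.get_state(); q=s['orientation']; M=Ro.from_quat([q[1],q[2],q[3],q[0]]).as_matrix(); return s,M
yaw=-0.0265; X=np.array([np.cos(yaw),np.sin(yaw),0]); Y=np.array([-np.sin(yaw),np.cos(yaw),0]); Z=np.array([0,0,1.])
E
python3 - <<'E'
from h import *
s,M=st(); print(M.round(4))
zs=np.load('pics/scene0.npz');zt=np.load('pics/top0.npz')
K={}
for c in('green','yellow','red','orange'):
    f=lambda z,n:sorted([b for b in blobs(z['p'],c,BOX[n])],key=lambda b:-(b[1][4] if c=='orange' else -abs(z['d'][b[2]].mean()*0+onz(n,*b[0],.118)[0]-.664)) if c=='orange' else abs(onz(n,*b[0],.118)[0]-.664))[0]
    a,b=f(zs,'scene'),f(zt,'top'); K[c]=two(('scene',*a[0]),('top',*b[0])); print(c,K[c])
# pad depth points
P=[]
for n,z in(('scene',zs),('top',zt)):
    b=max(blobs(z['p'],'orange',BOX[n]),key=lambda b:b[1][4]); v,u=np.nonzero(b[2])
    Q=np.array([atd(n,uu,vv,z['d'][vv,uu]) for uu,vv in zip(u,v)]); Q=Q[Q[:,2]>.12]
    H=np.array([.581,-.0341,.07]); L=(Q-H)@np.stack([X,Y,Z],1)
    c=np.cos(1.07);sn=np.sin(1.07)
    r=-L[:,0]*c+L[:,2]*sn; t=L[:,0]*sn+L[:,2]*c
    print(n,len(Q),'r',np.percentile(r,[2,20,50,80,98]).round(4),'t',np.percentile(t,[2,20,50,80,98]).round(4),'y',np.percentile(L[:,1],[2,50,98]).round(4))
for u,v,z in((455,140,.02),(480,147,.18),(397,228,.02),(214,222,.09)): print(onz('top',u,v,z).round(3))
E
```

```text
[[-2.000e-04  2.762e-01 -9.611e-01]
 [ 1.600e-03 -9.611e-01 -2.762e-01]
 [-1.000e+00 -1.600e-03 -2.000e-04]]
green (array([ 0.66400497, -0.05877113,  0.11478936]), np.float64(0.0006889920710995051))
yellow (array([0.66697521, 0.03715654, 0.11310524]), np.float64(0.00038090876667144953))
red (array([ 0.66319948, -0.10676404,  0.11270452]), np.float64(0.0003929373733567996))
orange (array([ 0.53084872, -0.0307518 ,  0.16034969]), np.float64(0.00030232864553191014))
scene 191 r [0.0871 0.0945 0.1052 0.1171 0.1201] t [-0.0031  0.0013  0.004   0.0056  0.0071] y [-0.0206 -0.0021  0.0191]
top 139 r [0.0927 0.1028 0.1161 0.119  0.1219] t [-0.0033  0.0015  0.005   0.0062  0.0071] y [-0.0183  0.0018  0.0201]
[ 0.677 -0.462  0.02 ]
[ 0.624 -0.463  0.18 ]
[ 0.444 -0.3    0.02 ]
[0.462 0.163 0.09 ]
```

{"name": "servo_tool", "arguments": {
  "increments": [
    {"offset":[-1,-2,-2.8],"yaw":3},
    {"offset":[-2,-4.5,-6.2],"yaw":6},
    {"offset":[-3,-7,-9.7],"yaw":9},
    {"offset":[-4,-9.5,-13.2],"yaw":12},
    {"offset":[-4,-12,-16.6],"yaw":15},
    {"offset":[-4,-14.5,-20],"yaw":17.5},
    {"offset":[-4,-17,-23.5],"yaw":17.5},
    {"offset":[-4,-19.5,-27],"yaw":17.5}
  ],
  "claw": 0,
  "force": 30
}}

```text
clock: 0.9
tcp_pos: [0.365, -0.289, 0.2711]
orientation: [0.009, -0.707, 0.009, 0.707]
wrist_force: [-0.1, -0.2, -0.5]
finger_gap: 0.0001
```

```bash
cat >> h.py <<'E'
HG=np.array([.581,-.0335,.07])
def rep():
    s,M=st(); L=np.stack([X,Y,Z])@(s['tcp_pos']-HG); print('t',round(s['clock'],2),'tcp',s['tcp_pos'].round(4),'rel hinge rail mm',(L*1000).round(1),'gap',round(s['finger_gap'],4),'F',s['wrist_force'].round(1)); print(M.round(4).tolist()); return s,M
E
python3 -c "
from h import *
rep()"
```

```text
t 0.9 tcp [ 0.365  -0.289   0.2711] rel hinge rail mm [-209.1 -261.2  201.1] gap 0.0001 F [-0.1 -0.2 -0.5]
[[-0.0002, -0.026, -0.9997], [0.0002, -0.9997, 0.026], [-1.0, -0.0002, 0.0002]]
```

{"name": "servo_tool", "arguments": {
  "increments": [
    {"offset":[0,-3,-2.3],"yaw":0},
    {"offset":[0,-6.5,-4.9],"yaw":0},
    {"offset":[0,-10,-7.5],"yaw":0},
    {"offset":[0,-13.6,-10.2],"yaw":0},
    {"offset":[0,-17.2,-12.9],"yaw":0},
    {"offset":[0,-20.8,-15.5],"yaw":0},
    {"offset":[0,-24,-17.8],"yaw":0},
    {"offset":[0,-26.1,-19.4],"yaw":0}
  ]
}}

```text
clock: 1.7
tcp_pos: [0.566, -0.0322, 0.2706]
orientation: [0.008, -0.707, 0.008, 0.707]
wrist_force: [-0.5, 0.1, 0.8]
finger_gap: -0.0001
```

```bash
python3 -c "
from h import *
rep()
for n in('scene','top'):
    p,d=shot(n,n+'1')
p=np.load('pics/scene1.npz')['p'][100:300,240:450]; cv2.imwrite('pics/s1z.png',cv2.resize(p,None,fx=2.9,fy=2.9,interpolation=cv2.INTER_CUBIC)[:,:,::-1])
"
```

```text
t 1.7 tcp [ 0.566  -0.0322  0.2706] rel hinge rail mm [-15.    0.9 200.6] gap -0.0001 F [-0.5  0.1  0.8]
[[-0.0007, -0.0234, -0.9997], [0.0004, -0.9997, 0.0234], [-1.0, -0.0004, 0.0007]]
```

View pics/s1z.png

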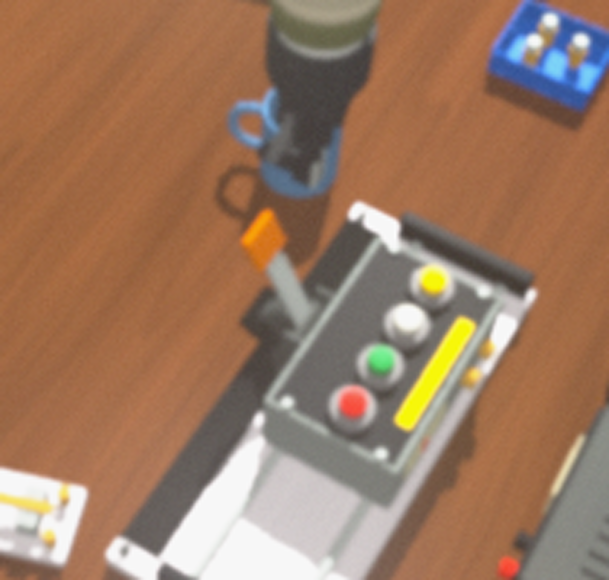

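The gripper hangs behind the pad, which sits at crop (265,240), and it is clear of everything. I'll descend now.

{"name": "servo_tool", "arguments": {
  "increments": [
    {"offset":[2,0,0],"yaw":0},
    {"offset":[5,0,0],"yaw":0},
    {"offset":[8,0,0],"yaw":0},
    {"offset":[10,0,0],"yaw":0},
    {"offset":[11,0,0],"yaw":0},
    {"offset":[11,0,0],"yaw":0},
    {"offset":[11,0,0.3],"yaw":0},
    {"offset":[11,0,0.6],"yaw":0}
  ]
}}

```text
clock: 2.6
tcp_pos: [0.5597, -0.035, 0.1627]
orientation: [-0.009, 0.708, -0.009, -0.706]
wrist_force: [-0.1, -0.3, 0.1]
finger_gap: 0.0001
```

```bash
python3 -c "
from h import *
rep()
for n in('scene','top'):
    p,d=shot(n,n+'2')
p=np.load('pics/scene2.npz')['p'][100:300,240:450]; cv2.imwrite('pics/s2z.png',cv2.resize(p,None,fx=2.9,fy=2.9,interpolation=cv2.INTER_CUBIC)[:,:,::-1])
# planned corner path
for th in np.linspace(1.07,.40,9):
    c=.101*np.array([-np.cos(th),np.sin(th)])+.005*np.array([np.sin(th),np.cos(th)]); print(round(th,2),(c*1000).round(1),'tcp x',(c[0]*1000+11).round(1))
"
```

```text
t 2.6 tcp [ 0.5597 -0.035   0.1627] rel hinge rail mm [-21.3  -2.   92.7] gap 0.0001 F [-0.1 -0.3  0.1]
[[0.0022, -0.0258, -0.9997], [-0.0006, -0.9997, 0.0258], [-1.0, 0.0006, -0.0022]]
1.07 [-44.1  91. ] tcp x -33.1
0.99 [-51.6  87. ] tcp x -40.6
0.9 [-58.7  82.4] tcp x -47.7
0.82 [-65.3  77.2] tcp x -54.3
0.74 [-71.6  71.4] tcp x -60.6
0.65 [-77.3  65.2] tcp x -66.3
0.57 [-82.5  58.5] tcp x -71.5
0.48 [-87.1  51.4] tcp x -76.1
0.4 [-91.1  43.9] tcp x -80.1
```

View pics/s2z.png

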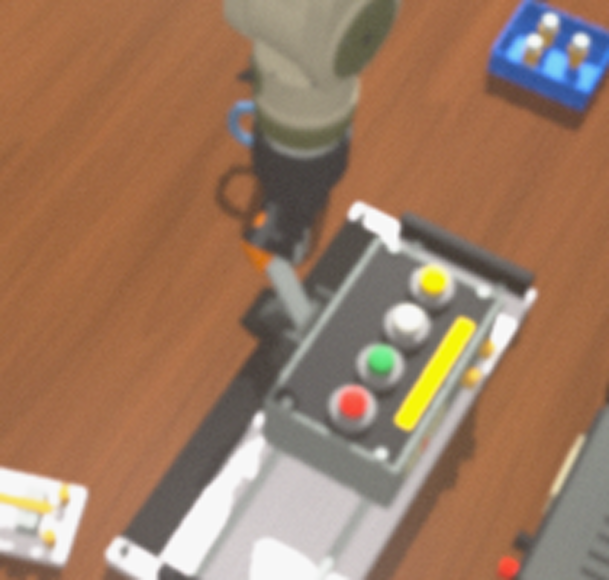

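{"name": "servo_tool", "arguments": {
  "increments": [
    {"offset":[0,0,0.6],"yaw":0},
    {"offset":[0,0,1.2],"yaw":0},
    {"offset":[0.4,0,1.9],"yaw":0},
    {"offset":[0.8,0,2.7],"yaw":0},
    {"offset":[1.4,0,3.3],"yaw":0},
    {"offset":[2.0,0,3.9],"yaw":0},
    {"offset":[2.6,0,4.5],"yaw":0},
    {"offset":[2.6,0,4.5],"yaw":0}
  ]
}}

```text
clock: 3.5
tcp_pos: [0.5124, -0.0332, 0.134]
orientation: [0.009, -0.706, 0.009, 0.708]
wrist_force: [0.0, 0.3, -0.1]
finger_gap: -0.0001
```

```bash
python3 -c "
from h import *
rep()
for n in('scene','top'):
    p,d=shot(n,n+'3')
p=np.load('pics/scene3.npz')['p'][100:300,240:450]; cv2.imwrite('pics/s3z.png',cv2.resize(p,None,fx=2.9,fy=2.9,interpolation=cv2.INTER_CUBIC)[:,:,::-1])
"
```

```text
t 3.5 tcp [ 0.5124 -0.0332  0.134 ] rel hinge rail mm [-68.6  -1.5  64. ] gap -0.0001 F [ 0.   0.3 -0.1]
[[-0.0026, -0.0258, -0.9997], [0.0004, -0.9997, 0.0258], [-1.0, -0.0003, 0.0026]]
```

View pics/s3z.png

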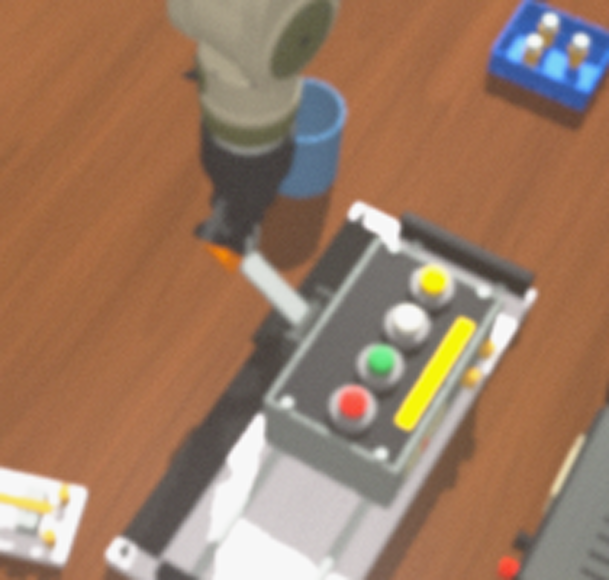

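{"name": "servo_tool", "arguments": {
  "increments": [
    {"offset":[0.6,0,0.4],"yaw":0},
    {"offset":[1.2,0,0.75],"yaw":0},
    {"offset":[1.6,0,1.0],"yaw":0},
    {"offset":[1.8,0,1.1],"yaw":0},
    {"offset":[2.0,0,1.2],"yaw":0},
    {"offset":[2.2,0,1.3],"yaw":0},
    {"offset":[2.3,0,1.35],"yaw":0},
    {"offset":[2.3,0,1.35],"yaw":0}
  ]
}}

```text
clock: 4.4
tcp_pos: [0.5026, -0.0334, 0.1161]
orientation: [-0.009, 0.709, -0.009, -0.705]
wrist_force: [-3.8, 1.3, 25.1]
finger_gap: -0.0004
```

```bash
python3 -c "
from h import *
rep()
for n in('scene','top'):
    p,d=shot(n,n+'4')
p=np.load('pics/scene4.npz')['p'][100:300,240:450]; cv2.imwrite('pics/s4z.png',cv2.resize(p,None,fx=2.9,fy=2.9,interpolation=cv2.INTER_CUBIC)[:,:,::-1])
"
```

```text
t 4.4 tcp [ 0.5026 -0.0334  0.1161] rel hinge rail mm [-78.3  -1.9  46.1] gap -0.0004 F [-3.8  1.3 25.1]
[[0.0059, -0.0255, -0.9997], [-0.0011, -0.9997, 0.0255], [-1.0, 0.0009, -0.006]]
```

View pics/s4z.png

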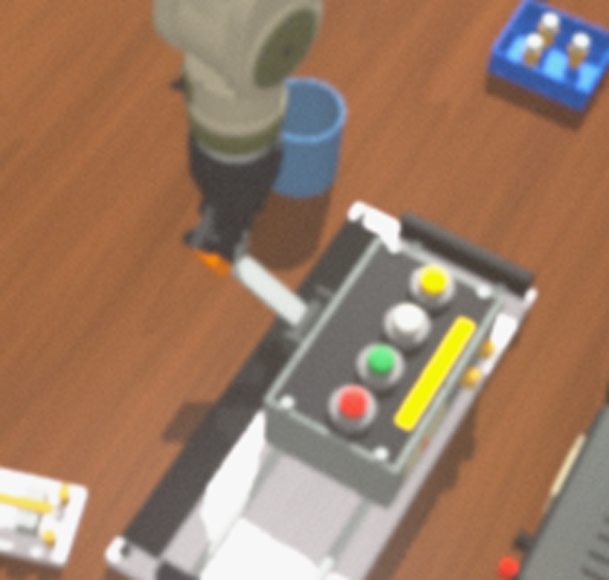

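{"name": "servo_tool", "arguments": {
  "increments": [
    {"offset":[-2,0,0],"yaw":0},
    {"offset":[-6,0,0],"yaw":0},
    {"offset":[-10,0,0],"yaw":0},
    {"offset":[-10,0,-2],"yaw":0},
    {"offset":[-10,0,-5],"yaw":0},
    {"offset":[-10,0,-7],"yaw":0},
    {"offset":[-10,0,-7],"yaw":0},
    {"offset":[-10,0,-7],"yaw":0}
  ]
}}

```text
clock: 5.3
tcp_pos: [0.5698, -0.0347, 0.2114]
orientation: [0.009, -0.706, 0.009, 0.708]
wrist_force: [-0.7, -0.6, -1.5]
finger_gap: -0.0
```

```bash
python3 -c "
from h import *
rep()
for n in('scene','top'):
    p,d=shot(n,n+'5')
    for c in R:
        for ce,s,m in blobs(p,c,BOX[n]):
            dd=np.median(d[m]); print(n,c,ce.round(1),s[4],atd(n,*ce,dd).round(4))
p=np.load('pics/scene5.npz')['p'][100:300,240:450]; cv2.imwrite('pics/s5z.png',cv2.resize(p,None,fx=2.9,fy=2.9,interpolation=cv2.INTER_CUBIC)[:,:,::-1])
b=max(blobs(np.load('pics/scene5.npz')['p'],'orange',(300,160,345,210)),key=lambda b:b[1][4]); z=np.load('pics/scene5.npz'); v,u=np.nonzero(b[2])
Q=np.array([atd('scene',uu,vv,z['d'][vv,uu]) for uu,vv in zip(u,v)]); L=(Q-HG)@np.stack([X,Y,Z],1); L=L[L[:,2]>-.03]
print((np.percentile(L,[2,20,50,80,98],axis=0)*1000).round(1))
th=np.arctan2(L[:,2],-L[:,0]); print('angle',np.percentile(th,[10,50,90]))
print('slope',np.polyfit(-L[:,0],L[:,2],1))
"
```

```text
t 5.3 tcp [ 0.5698 -0.0347  0.2114] rel hinge rail mm [-11.2  -1.5 141.4] gap -0.0 F [-0.7 -0.6 -1.5]
[[-0.0023, -0.0254, -0.9997], [0.0005, -0.9997, 0.0254], [-1.0, -0.0004, 0.0023]]
scene green [370.8 224. ] 53 [ 0.665  -0.0611  0.119 ]
scene yellow [388.9 196.8] 66 [0.6678 0.0339 0.1178]
scene yellow [389.3 228.6] 351 [ 0.7066 -0.0376  0.0983]
scene red [361.2 239. ] 65 [ 0.6639 -0.1092  0.1174]
scene red [414.9 295.6] 45 [ 0.8341 -0.1401  0.0412]
scene orange [293.8 166.1] 146 [ 0.3596  0.0661 -0.002 ]
scene orange [313.9 185.2] 341 [ 0.4849 -0.0308  0.1134]
scene orange [296.6 190.8] 14 [ 4.133e-01 -5.000e-03  1.000e-04]
scene orange [292.8 196.6] 24 [ 0.4144 -0.0266 -0.0008]
scene orange [412.6 294.4] 14 [ 8.273e-01 -1.210e-01  3.000e-04]
top yellow [316.4 123. ] 38 [ 0.7051 -0.0899  0.0982]
top red [323.4 138.1] 70 [ 0.662  -0.1065  0.1186]
top orange [297.  208.6] 91 [ 0.4912 -0.0415  0.1187]
[[-105.6  -22.5   37.9]
 [ -98.7  -16.8   44. ]
 [ -89.6   -3.    48.5]
 [ -80.6   10.3   52.7]
 [ -75.1   19.6   57.1]]
angle [0.46212507 0.49317849 0.52541789]
slope [-2.61618346  0.28425139]
```

View pics/s5z.png

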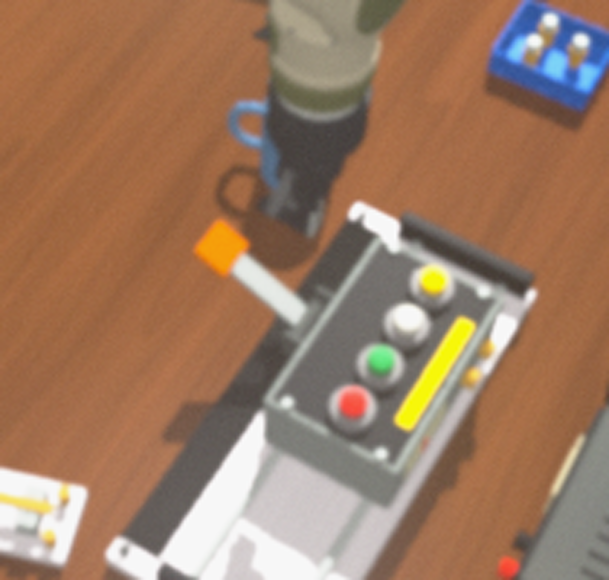

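The pad now sits low at crop (222,248). The strip is about 0.44 above level, so the brake is locked. Green key next.

{"name": "servo_tool", "arguments": {
  "increments": [
    {"offset":[0,0.5,-2.5],"yaw":0},
    {"offset":[0,1.2,-5],"yaw":0},
    {"offset":[0,1.8,-7.5],"yaw":0},
    {"offset":[0,2.2,-9.4],"yaw":0},
    {"offset":[2,2.2,-9.4],"yaw":0},
    {"offset":[5,2.2,-9.4],"yaw":0},
    {"offset":[8,2.2,-9.4],"yaw":0},
    {"offset":[8.5,2.2,-9.4],"yaw":0}
  ]
}}

```text
clock: 6.2
tcp_pos: [0.6604, -0.0587, 0.1233]
orientation: [0.01, -0.704, 0.009, 0.71]
wrist_force: [-0.3, 0.6, -1.0]
finger_gap: 0.0001
```

```bash
python3 -c "
from h import *
rep()
for n in('scene','top'):
    p,d=shot(n,n+'6')
p=np.load('pics/scene6.npz')['p'][100:300,240:450]; cv2.imwrite('pics/s6z.png',cv2.resize(p,None,fx=2.9,fy=2.9,interpolation=cv2.INTER_CUBIC)[:,:,::-1])
"
```

```text
t 6.2 tcp [ 0.6604 -0.0587  0.1233] rel hinge rail mm [ 80.  -23.1  53.3] gap 0.0001 F [-0.3  0.6 -1. ]
[[-0.0075, -0.0258, -0.9996], [0.0015, -0.9997, 0.0258], [-1.0, -0.0013, 0.0076]]
```

View pics/s6z.png

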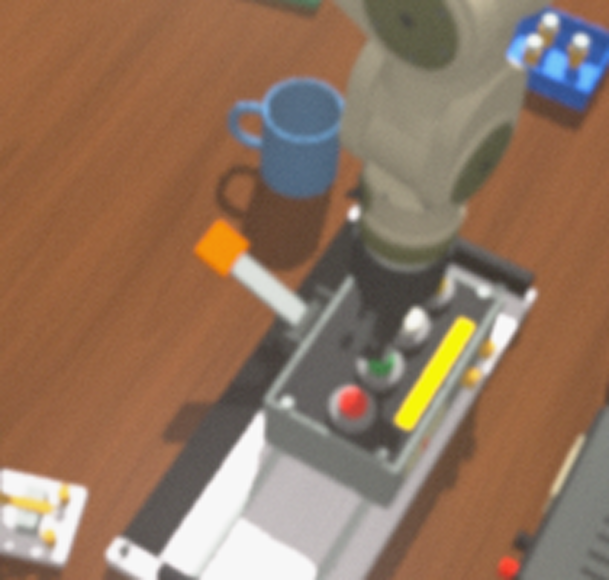

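{"name": "servo_tool", "arguments": {
  "increments": [
    {"offset":[0.3,0,0],"yaw":0},
    {"offset":[0.6,0,0],"yaw":0},
    {"offset":[0.9,0,0],"yaw":0},
    {"offset":[1.1,0,0],"yaw":0},
    {"offset":[1.2,0,0],"yaw":0},
    {"offset":[1.3,0,0],"yaw":0},
    {"offset":[1.4,0,0],"yaw":0},
    {"offset":[1.4,0,0],"yaw":0}
  ]
}}

```text
clock: 7.1
tcp_pos: [0.6646, -0.0594, 0.1137]
orientation: [-0.009, 0.708, -0.009, -0.707]
wrist_force: [1.4, -0.3, 2.5]
finger_gap: 0.0001
```

```bash
python3 -c "
from h import *
rep()
"
```

```text
t 7.1 tcp [ 0.6646 -0.0594  0.1137] rel hinge rail mm [ 84.2 -23.7  43.7] gap 0.0001 F [ 1.4 -0.3  2.5]
[[0.0013, -0.0256, -0.9997], [-0.0003, -0.9997, 0.0256], [-1.0, 0.0003, -0.0013]]
```

{"name": "servo_tool", "arguments": {
  "increments": [
    {"offset":[0.1,0,0],"yaw":0},
    {"offset":[0.2,0,0],"yaw":0},
    {"offset":[0.3,0,0],"yaw":0},
    {"offset":[0.4,0,0],"yaw":0},
    {"offset":[0.45,0,0],"yaw":0},
    {"offset":[0.5,0,0],"yaw":0},
    {"offset":[0.5,0,0],"yaw":0},
    {"offset":[0.5,0,0],"yaw":0}
  ]
}}

```text
clock: 7.9
tcp_pos: [0.6647, -0.0594, 0.1122]
orientation: [-0.009, 0.708, -0.009, -0.706]
wrist_force: [-3.8, 1.0, 20.3]
finger_gap: 0.0001
```

```bash
python3 -c "
from h import *
rep()
"
```

```text
t 7.9 tcp [ 0.6647 -0.0594  0.1122] rel hinge rail mm [ 84.3 -23.7  42.2] gap 0.0001 F [-3.8  1.  20.3]
[[0.0038, -0.0255, -0.9997], [-0.0011, -0.9997, 0.0255], [-1.0, 0.001, -0.0038]]
```

{"name": "servo_tool", "arguments": {
  "increments": [
    {"offset":[-2,0,0],"yaw":0},
    {"offset":[-4.5,0,0],"yaw":0},
    {"offset":[-4.5,-3,0],"yaw":0},
    {"offset":[-4.5,-6.5,0],"yaw":0},
    {"offset":[-4.5,-9.6,0],"yaw":0},
    {"offset":[-4.5,-9.6,0],"yaw":0},
    {"offset":[-3.5,-9.6,0],"yaw":0},
    {"offset":[-2,-9.6,0],"yaw":0}
  ]
}}

```text
clock: 8.7
tcp_pos: [0.6666, 0.036, 0.1278]
orientation: [-0.009, 0.707, -0.009, -0.707]
wrist_force: [0.4, 0.2, -0.1]
finger_gap: -0.0004
```

```bash
python3 -c "
from h import *
rep()
for n in('scene','top'):
    p,d=shot(n,n+'7')
p=np.load('pics/scene7.npz')['p'][100:300,240:450]; cv2.imwrite('pics/s7z.png',cv2.resize(p,None,fx=2.9,fy=2.9,interpolation=cv2.INTER_CUBIC)[:,:,::-1])
"
```

```text
t 8.7 tcp [0.6666 0.036  0.1278] rel hinge rail mm [83.8 71.7 57.8] gap -0.0004 F [ 0.4  0.2 -0.1]
[[0.0007, -0.026, -0.9997], [-0.0006, -0.9997, 0.026], [-1.0, 0.0006, -0.0007]]
```

View pics/s7z.png

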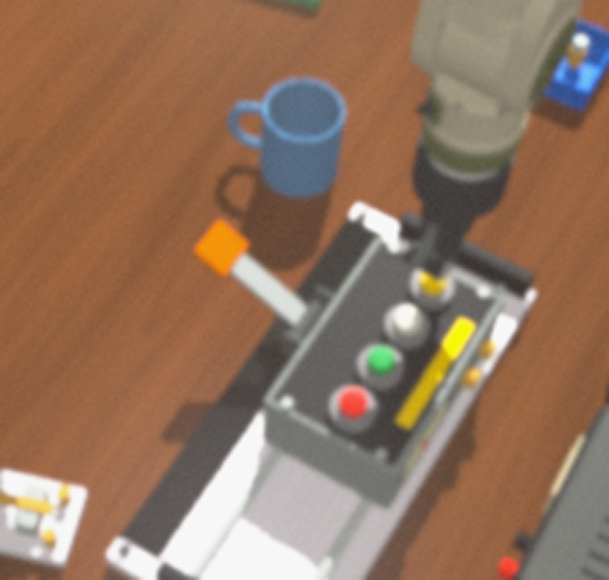

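The fingertip is directly over the yellow key at crop (432,280), and the lever is still down.

{"name": "servo_tool", "arguments": {
  "increments": [
    {"offset":[0.5,0,0],"yaw":0},
    {"offset":[0.9,0,0],"yaw":0},
    {"offset":[1.2,0,0],"yaw":0},
    {"offset":[1.5,0,0],"yaw":0},
    {"offset":[1.7,0,0],"yaw":0},
    {"offset":[1.9,0,0],"yaw":0},
    {"offset":[2.0,0,0],"yaw":0},
    {"offset":[2.0,0,0],"yaw":0}
  ]
}}

```text
clock: 9.6
tcp_pos: [0.6667, 0.036, 0.1123]
orientation: [-0.009, 0.708, -0.01, -0.706]
wrist_force: [-6.6, -3.5, 19.1]
finger_gap: -0.0001
```

```bash
python3 -c "
from h import *
rep()
"
```

```text
t 9.6 tcp [0.6667 0.036  0.1123] rel hinge rail mm [83.9 71.7 42.3] gap -0.0001 F [-6.6 -3.5 19.1]
[[0.0031, -0.026, -0.9997], [-0.0017, -0.9997, 0.026], [-1.0, 0.0017, -0.0032]]
```

{"name": "servo_tool", "arguments": {
  "increments": [
    {"offset":[-2,0,0],"yaw":0},
    {"offset":[-4.5,0,0],"yaw":0},
    {"offset":[-4.5,3.5,0],"yaw":0},
    {"offset":[-4.5,7.5,0],"yaw":0},
    {"offset":[-4.5,11.5,0],"yaw":0},
    {"offset":[-4.5,14.4,0],"yaw":0},
    {"offset":[-3.5,14.4,0],"yaw":0},
    {"offset":[-2,14.4,0],"yaw":0}
  ]
}}

```text
clock: 10.4
tcp_pos: [0.6635, -0.1083, 0.1288]
orientation: [-0.01, 0.708, -0.01, -0.706]
wrist_force: [-0.1, -0.2, 0.2]
finger_gap: -0.0006
```

```bash
python3 -c "
from h import *
rep()
for n in('scene','top'):
    p,d=shot(n,n+'8')
p=np.load('pics/scene8.npz')['p'][100:300,240:450]; cv2.imwrite('pics/s8z.png',cv2.resize(p,None,fx=2.9,fy=2.9,interpolation=cv2.INTER_CUBIC)[:,:,::-1])
"
```

```text
t 10.4 tcp [ 0.6635 -0.1083  0.1288] rel hinge rail mm [ 84.5 -72.6  58.8] gap -0.0006 F [-0.1 -0.2  0.2]
[[0.0026, -0.0275, -0.9996], [0.0001, -0.9996, 0.0275], [-1.0, -0.0002, -0.0026]]
```

View pics/s8z.png

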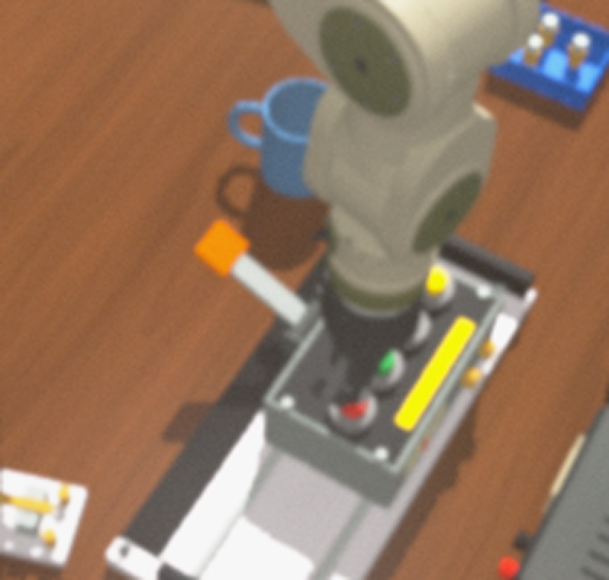

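The fingertip is over the red key at crop (352,408), and the lever is still down.

{"name": "servo_tool", "arguments": {
  "increments": [
    {"offset":[0.5,0,0],"yaw":0},
    {"offset":[0.9,0,0],"yaw":0},
    {"offset":[1.2,0,0],"yaw":0},
    {"offset":[1.5,0,0],"yaw":0},
    {"offset":[1.7,0,0],"yaw":0},
    {"offset":[1.9,0,0],"yaw":0},
    {"offset":[2.0,0,0],"yaw":0},
    {"offset":[2.0,0,0],"yaw":0}
  ]
}}

```text
clock: 11.3
tcp_pos: [0.6632, -0.1067, 0.1122]
orientation: [-0.009, 0.708, -0.009, -0.706]
wrist_force: [-4.3, 4.6, 18.3]
finger_gap: 0.0
```

```bash
python3 -c "
from h import *
rep()
"
```

```text
t 11.3 tcp [ 0.6632 -0.1067  0.1122] rel hinge rail mm [ 84.1 -71.   42.2] gap 0.0 F [-4.3  4.6 18.3]
[[0.0033, -0.025, -0.9997], [-0.0002, -0.9997, 0.025], [-1.0, 0.0001, -0.0033]]
```

{"name": "servo_tool", "arguments": {
  "increments": [
    {"offset":[-2,0,0],"yaw":0},
    {"offset":[-6,0,0],"yaw":0},
    {"offset":[-9,-1,2.5],"yaw":0},
    {"offset":[-9,-2.4,6.5],"yaw":0},
    {"offset":[-9,-3.8,10.5],"yaw":0},
    {"offset":[-9,-5.2,14.5],"yaw":0},
    {"offset":[-9,-6.5,18.5],"yaw":0},
    {"offset":[-9,-7.1,22],"yaw":0}
  ]
}}

```text
clock: 12.1
tcp_pos: [0.4425, -0.0298, 0.1982]
orientation: [0.009, -0.707, 0.009, 0.707]
wrist_force: [0.1, -0.3, 1.7]
finger_gap: -0.0001
```

```bash
python3 -c "
from h import *
rep()
for n in('scene','top'):
    p,d=shot(n,n+'9')
    for c in R:
        for ce,s,m in blobs(p,c,BOX[n]):
            dd=np.median(d[m]); print(n,c,ce.round(1),s[4],atd(n,*ce,dd).round(4))
p=np.load('pics/scene9.npz')['p'][100:300,240:450]; cv2.imwrite('pics/s9z.png',cv2.resize(p,None,fx=2.9,fy=2.9,interpolation=cv2.INTER_CUBIC)[:,:,::-1])
"
```

```text
t 12.1 tcp [ 0.4425 -0.0298  0.1982] rel hinge rail mm [-138.6    0.   128.2] gap -0.0001 F [ 0.1 -0.3  1.7]
[[-0.0001, -0.0249, -0.9997], [-0.0003, -0.9997, 0.0249], [-1.0, 0.0003, 0.0001]]
scene green [370.9 224. ] 55 [ 0.6649 -0.0608  0.1184]
scene yellow [388.9 197. ] 68 [0.6678 0.0339 0.1173]
scene yellow [389.3 228.5] 347 [ 0.7065 -0.0368  0.0976]
scene red [361.2 239. ] 64 [ 0.6641 -0.1094  0.1175]
scene red [414.8 295.7] 44 [ 0.8341 -0.1408  0.0423]
scene orange [291.1 159.2] 13 [ 0.3393  0.0834 -0.0016]
scene orange [292.5 169.7] 52 [ 0.3634  0.053  -0.0017]
scene orange [314.7 185.1] 305 [ 0.4873 -0.0305  0.1156]
scene orange [292.9 195.6] 14 [ 0.4127 -0.0234 -0.0012]
scene orange [413.1 293.7] 15 [ 0.8276 -0.118  -0.0016]
top green [303.8 137.9] 69 [ 0.6631 -0.0589  0.1178]
top yellow [294.6 122.5] 322 [ 0.7068 -0.0359  0.0985]
top yellow [264.4 137.1] 77 [0.6658 0.0366 0.118 ]
top red [323.3 138.1] 72 [ 0.6621 -0.1063  0.1186]
```

View pics/s9z.png

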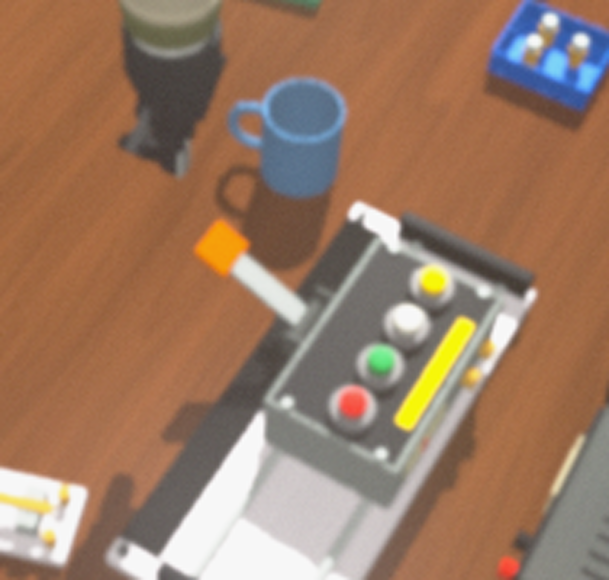

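{"name": "servo_tool", "arguments": {
  "increments": [
    {"offset":[2.5,0,0],"yaw":0},
    {"offset":[6,0,0],"yaw":0},
    {"offset":[9,0,0],"yaw":0},
    {"offset":[10.5,0,0],"yaw":0},
    {"offset":[10.5,0,0],"yaw":0},
    {"offset":[10.5,0,-0.4],"yaw":0},
    {"offset":[10.5,0,-0.8],"yaw":0},
    {"offset":[10.5,0,-0.8],"yaw":0}
  ]
}}

```text
clock: 13.0
tcp_pos: [0.4547, -0.0314, 0.0946]
orientation: [-0.009, 0.708, -0.009, -0.706]
wrist_force: [0.1, 0.6, 0.2]
finger_gap: 0.0001
```

```bash
python3 -c "
from h import *
rep()
for n in('scene','top'):
    p,d=shot(n,n+'10')
p=np.load('pics/scene10.npz')['p'][100:300,240:450]; cv2.imwrite('pics/s10z.png',cv2.resize(p,None,fx=2.9,fy=2.9,interpolation=cv2.INTER_CUBIC)[:,:,::-1])
"
```

```text
t 13.0 tcp [ 0.4547 -0.0314  0.0946] rel hinge rail mm [-126.3   -1.2   24.6] gap 0.0001 F [0.1 0.6 0.2]
[[0.0032, -0.0256, -0.9997], [-0.0009, -0.9997, 0.0256], [-1.0, 0.0009, -0.0033]]
```

View pics/s10z.png

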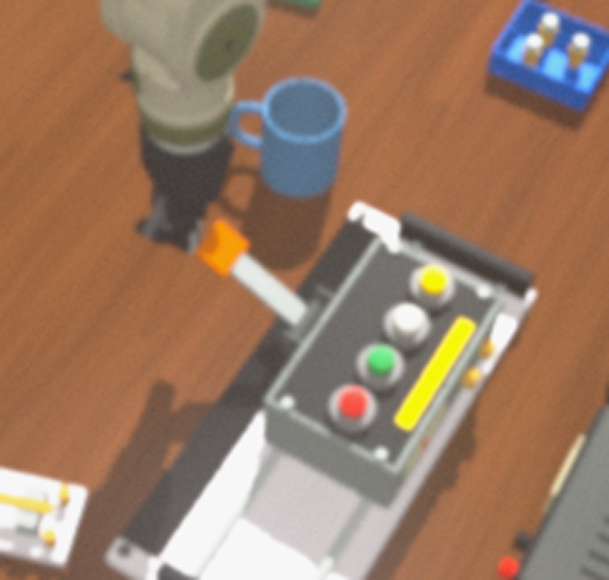

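{"name": "servo_tool", "arguments": {
  "increments": [
    {"offset":[0,0,-0.5],"yaw":0},
    {"offset":[-0.1,0,-0.8],"yaw":0},
    {"offset":[-0.5,0,-1.1],"yaw":0},
    {"offset":[-1.0,0,-1.3],"yaw":0},
    {"offset":[-1.5,0,-1.6],"yaw":0},
    {"offset":[-1.9,0,-1.8],"yaw":0},
    {"offset":[-2.2,0,-2.0],"yaw":0},
    {"offset":[-2.2,0,-2.0],"yaw":0}
  ]
}}

```text
clock: 13.9
tcp_pos: [0.473, -0.0314, 0.116]
orientation: [-0.009, 0.707, -0.009, -0.707]
wrist_force: [-5.7, -0.1, 4.2]
finger_gap: -0.0001
```

```bash
python3 -c "
from h import *
rep()
for n in('scene','top'):
    p,d=shot(n,n+'11')
p=np.load('pics/scene11.npz')['p'][100:300,240:450]; cv2.imwrite('pics/s11z.png',cv2.resize(p,None,fx=2.9,fy=2.9,interpolation=cv2.INTER_CUBIC)[:,:,::-1])
"
```

```text
t 13.9 tcp [ 0.473  -0.0314  0.116 ] rel hinge rail mm [-108.    -0.8   46. ] gap -0.0001 F [-5.7 -0.1  4.2]
[[0.0006, -0.0256, -0.9997], [-0.0002, -0.9997, 0.0256], [-1.0, 0.0002, -0.0006]]
```

View pics/s11z.png

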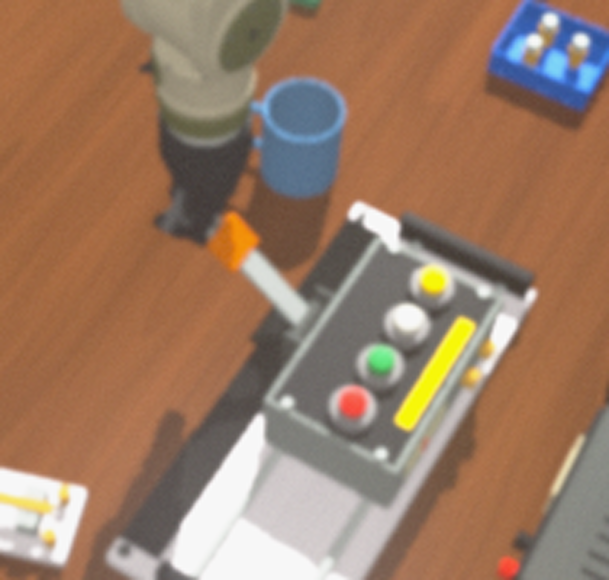

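{"name": "servo_tool", "arguments": {
  "increments": [
    {"offset":[-0.6,0,-0.5],"yaw":0},
    {"offset":[-1.2,0,-1.1],"yaw":0},
    {"offset":[-1.8,0,-1.7],"yaw":0},
    {"offset":[-2.4,0,-2.3],"yaw":0},
    {"offset":[-2.9,0,-3.0],"yaw":0},
    {"offset":[-3.4,0,-3.6],"yaw":0},
    {"offset":[-3.7,0,-4.1],"yaw":0},
    {"offset":[-3.7,0,-4.3],"yaw":0}
  ]
}}

```text
clock: 14.8
tcp_pos: [0.5092, -0.0319, 0.1496]
orientation: [0.009, -0.702, 0.009, 0.712]
wrist_force: [-21.2, -1.0, 3.3]
finger_gap: 0.0004
```

```bash
python3 -c "
from h import *
rep()
for n in('scene','top'):
    p,d=shot(n,n+'12')
p=np.load('pics/scene12.npz')['p'][100:300,240:450]; cv2.imwrite('pics/s12z.png',cv2.resize(p,None,fx=2.9,fy=2.9,interpolation=cv2.INTER_CUBIC)[:,:,::-1])
"
```

```text
t 14.8 tcp [ 0.5092 -0.0319  0.1496] rel hinge rail mm [-71.8  -0.3  79.6] gap 0.0004 F [-21.2  -1.    3.3]
[[-0.0147, -0.0259, -0.9996], [0.0006, -0.9997, 0.0259], [-0.9999, -0.0002, 0.0147]]
```

View pics/s12z.png

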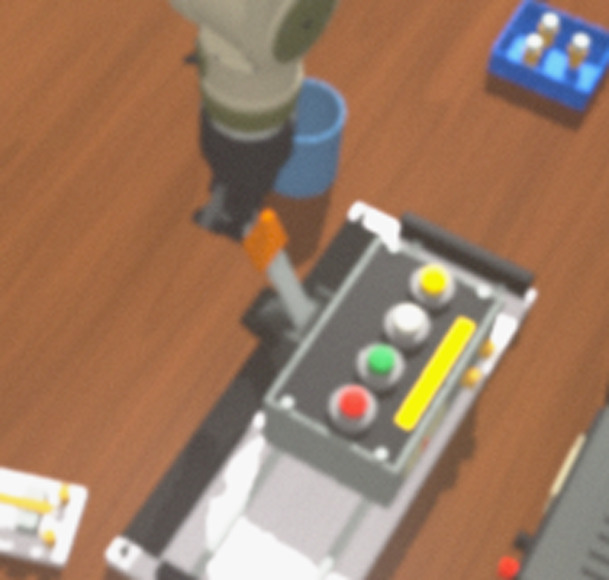

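{"name": "servo_tool", "arguments": {
  "increments": [
    {"offset":[0,0,1],"yaw":0},
    {"offset":[0,0,3],"yaw":0},
    {"offset":[0,0,6],"yaw":0},
    {"offset":[-2,0,8],"yaw":0},
    {"offset":[-5,0,8],"yaw":0},
    {"offset":[-8,0,8],"yaw":0},
    {"offset":[-10,0,8],"yaw":0},
    {"offset":[-10,0,8],"yaw":0}
  ]
}}

```text
clock: 15.7
tcp_pos: [0.4391, -0.0311, 0.2561]
orientation: [-0.008, 0.71, -0.01, -0.704]
wrist_force: [0.3, 0.2, -0.3]
finger_gap: -0.0002
```

```bash
python3 -c "
from h import *
rep()
for n in('scene','top'):
    p,d=shot(n,n+'13'); z0=np.load(f'pics/{n}0.npz')
    for c in R:
      for q,dd in ((z0['p'],z0['d']),(p,d)):
        for ce,s,m in blobs(q,c,BOX[n],40):
            print(n,c,ce.round(1),s[4],atd(n,*ce,np.median(dd[m])).round(4))
p=np.load('pics/scene13.npz')['p']; cv2.imwrite('pics/s13z.png',p[:,:,::-1])
"
```

```text
t 15.7 tcp [ 0.4391 -0.0311  0.2561] rel hinge rail mm [-141.9   -1.3  186.1] gap -0.0002 F [ 0.3  0.2 -0.3]
[[0.0095, -0.0255, -0.9996], [-0.0019, -0.9997, 0.0255], [-1.0, 0.0016, -0.0096]]
scene green [370.9 223.9] 56 [ 0.665  -0.0608  0.1187]
scene green [370.9 223.9] 56 [ 0.6649 -0.0607  0.1188]
scene yellow [388.9 196.8] 68 [0.6676 0.0342 0.1174]
scene yellow [389.3 228.5] 351 [ 0.7065 -0.0371  0.0978]
scene yellow [389.  196.8] 67 [0.6677 0.0345 0.1171]
scene yellow [389.3 228.4] 347 [ 0.7065 -0.0366  0.0974]
scene red [361.2 239. ] 65 [ 0.6639 -0.1095  0.1177]
scene red [414.8 295.7] 46 [ 0.8341 -0.1405  0.0413]
scene red [361.2 239. ] 64 [ 0.664  -0.1094  0.1179]
scene red [414.7 295.6] 46 [ 0.8337 -0.1405  0.0415]
scene orange [292.9 172.8] 91 [0.3717 0.0421 0.0015]
scene orange [329.9 182.3] 254 [ 0.5314 -0.0321  0.1624]
scene orange [307.  188.5] 88 [ 4.345e-01  1.690e-02 -1.000e-04]
scene orange [297.4 194.1] 45 [ 0.422  -0.0145  0.0019]
scene orange [293.3 160.5] 93 [ 0.348   0.0817 -0.0005]
scene orange [294.5 176.5] 60 [ 0.3815  0.0348 -0.001 ]
scene orange [330.  182.4] 256 [ 0.5315 -0.0318  0.1617]
scene orange [300.1 195. ] 115 [ 4.293e-01 -1.220e-02  1.000e-04]
top green [303.8 137.9] 66 [ 0.6628 -0.0591  0.1189]
top green [303.7 137.8] 67 [ 0.6632 -0.0587  0.1186]
top yellow [294.7 122.5] 323 [ 0.7067 -0.036   0.0986]
top yellow [264.4 137. ] 76 [0.6659 0.0366 0.1184]
top yellow [294.5 122.5] 325 [ 0.7067 -0.0356  0.0987]
top yellow [264.3 137.1] 74 [0.6658 0.0369 0.1181]
top red [323.4 138.1] 70 [ 0.662  -0.1065  0.1184]
top red [323.3 138.1] 72 [ 0.6622 -0.1063  0.1182]
top orange [291.4 190.3] 153 [ 0.5297 -0.0313  0.1721]
top orange [291.7 188.5] 85 [ 0.5343 -0.0318  0.1673]
```

View pics/s13z.png

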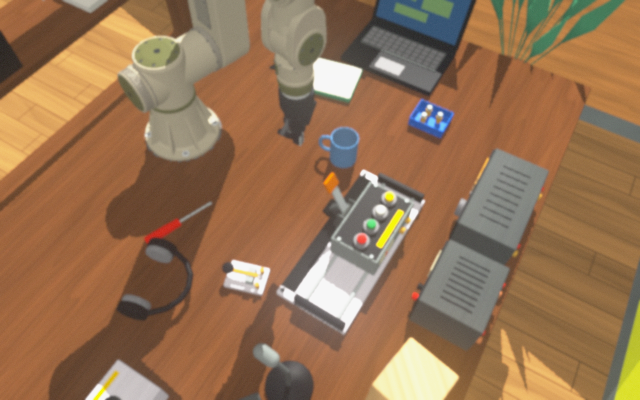

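The pad is back at pixel (330,182) and the keys match the first picture. The mug, telegraph key and microphone look unmoved, and the arm touches nothing. I'll hand in.

```bash
python3 -c "
from h import *
env.hand_in(); print(env.get_state()['clock'])"
```

```text
the job is handed in; nothing more can be done
the job is handed in; nothing more can be done
```

I locked the brake, pressed green, yellow and red in that order, flicked the lever back up, and handed the job in at about 15.8 s of the 48 s allowed. The hand-in gives no verdict, so what follows rests on my own checks.

- **Brake down:** I pushed the pad along its arc with about 25 N at the end. The depth image put the strip about 0.44 rad above level, which makes the joint about 0.63 rad. The error could be about 0.03 rad, which just reaches the 0.59 limit. Pictures between the key presses showed the lever still down.
- **Keys:** each one stopped at 112 mm above the desk with 18–20 N on it, about 6 mm below its rest height. The white key was never touched.
- **Brake up:** I pushed up from in front of and under the pad until about 21 N showed it was on its upper stop.
- **Last picture:** in the scene view the pad was within 0.2 pixel of its starting place. The green, yellow and red keys and the carriage were within about 0.5 mm. The mug, telegraph key and microphone looked unmoved by eye, the arm was clear, and the wrist force was about 0.

**Disagreements:**
- **Key heights:** two-view triangulation gave 113–115 mm, against 118 mm from depth and the task text. The presses confirmed about 118 mm.
- **Pad angle fit:** a line fit to the pad's slope was spoiled by outliers, so I used the pad's angle about the hinge instead.
- **Pad in the final top view:** its patch was smaller than at the start (85 against 153 pixels), so its position there differed by about 5 mm. I think the arm was partly covering it, but I did not check.

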